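Set up the bottle agitator for its timed run

ROBOT

A 7-joint arm with a two-finger parallel gripper is mounted at the origin on a cart in front of the work surface, level with it; the furniture and walls round the work are solid. World frame = base frame: x ahead of the robot, y to its left, z up, the work surface at z = 0. Lengths are in m, angles in rad, forces in N, time in s.
With the tool pointing down it reaches from about 0.4 to 0.85 m from the base axis. Payload 10.4 kg.
Tool frame: the origin (TCP) lies midway between the tips of the shut fingers; the grasp point (between the pads) lies 19 mm behind it; z points along the fingers, x is the direction in which the jaws open and shut, and the axes are right-handed (so a half turn about z gives the same grasp; the last joint's range is limited). The gripper opens to 85 mm and grips with 20 to 120 N. Pads are 22 mm wide; open, the fingers measure 114 mm over their backs; the gripper's body (76 mm by 85 mm) begins 54 mm behind the grasp point. The pads swing forward as they close: fully open they stand 13 mm farther back than shut.
Start: joints at [1.223, 0.332, -0.065, 1.46, 0.022, 1.35, -0.088], TCP at [0.199, -0.592, 0.231] pointing down, gripper open.
Joint ranges: [-2.6, 2.6], [-0.5, 2.12], [-1.47, 1.34], [0.16, 2.42], [-1.27, 4.41], [0.06, 2.06], [-2.6, 2.6]. Speed limits (rad/s): [2.22, 2.22, 2.79, 2.79, 3.14, 3.14, 3.14].

INTERFACE

Orientations are given as a unit quaternion [x, y, z, w].
In Python, from workcell import monitor, eyes, ticket, models gives the robot as it stands.
- The arm moves only by the tool servo_tool, never from a script. Its argument "motion" is a list of rows, each a list of 7 numbers: the opening, from 0 (shut) to 1 (fully open), then the shift along the tool's x, y, z in m, then the turn, a rotation vector about the tool's x, y, z in degrees. In form: [[fingers, tx, ty, tz, rx, ry, rz], ...]. A call has 1 to 20 rows; each row is the pose to reach, as a shift and turn from the pose commanded when the call began, along the tool's axes at that moment; what a row does not reach only later rows make up. A row lasts 1/8 s, in which the tool goes at most 62.5 mm and 10.7 degrees, less where a joint would pass 70% of its speed; a pose out of reach is approached as far as the arm can. A call with a gripper value outside its range is refused whole. The fingers move at their own pace and stop on an object; "grip_force" is the grip in N (left out, the last holds). Time passes only in rows, so rows that repeat a pose let the fingers close. It gives the time, the measured TCP pose, the force and the opening at its end, in the units of the state.
- monitor.get_obs(): the state, without advancing time (a new reading comes with each control period).
- eyes.camera(name): name is "scene" or "side" or "wrist"; returns (picture, depth): 384x512x3 uint8, blue, green, red; 384x512 float32, m along the optical axis (not along the pixel's ray), 0 where there is no reading.
- eyes.camera_info(name): a dict with "intrinsics" (3x3 intrinsics, pixels), "k1" (the pictures are not rectified: a ray, as slopes to the right and down, at radius r is drawn at 1 + k1 r^2 times it, then the intrinsics apply), "extrinsics" (4x4, takes a point from world to camera coordinates); the wrist camera has in their place "tool_from_camera" (4x4, takes a point from camera to tool coordinates, whose origin is the TCP and whose axes are the tool frame's). Camera axes: x right, y down, z forward; pixel columns grow to the right and rows downward; lengths in m; the calibration is good to about 2 mm. A picture is of the moment at which its call begins: read the wrist's pose just before it. camera_info takes no time and is no camera call.
- ticket.hand_in(): hands the job in, once; it reports no verdict.
Trained networks look in the newest picture that a camera, given by its name, has taken for a name from the list of things; names that differ only in an ending like _2 or _b are one class to them, and where a whole thing is asked for, a point or a joint stands for the part that bears it (a point fixed in the world has none). Each returns a list of dicts, best first, with "confidence" (0 to 1); they miss things now and then, are a little off and sometimes report something else, mostly with a low value. They report only what shows in the picture. A call takes as long as a camera call. They do not tell look-alikes from the thing itself.
- models.boxes_of(camera, thing): "point" ([x, y, z] in m, in the coordinates of the camera as it stood for that picture, good to about 4 mm: the middle of the surface that is visible of it).
The state is a dict: "clock": time; "joint_pos": joint angles; "joint_velocities": joint speeds; "tau": joint torques, N m; "position": TCP position; "ee_rot": TCP orientation; "ft_force": force on the tool from outside, world axes, zero at the start; "torque": the same for the moment, N m; "grip_width": opening from 0.0 (shut) to 1.0 (fully open).
Only numpy, scipy, OpenCV 4.12 (cv2) and the standard library are available. Lean on these libraries where they do the work, as an engineer would, in place of code of your own. Each camera call takes 0.05 s, during which the arm holds its last target. There are 200 camera calls.

TASK

Make the bottle agitator ready for its timed run: pull the red transit cap, which is snapped on, off its square spindle and put the cap in the grey parts tray, then fit the blue six-cup wheel onto the square spindle so that it sits fully home on the drive plate. Then stand every dropper bottle from the carton upright in the wheel, one to a cup, and only when all of them are in, push the orange ridge of the flush timer switch right across towards the green dot. Leave the other things on the bench where they are.

Things in the scene. Friction and masses are not known exactly. Their poses are not given: they have to be found in the camera images.
- agitator: bottle agitator, fixed: low white housing 270 mm (its x) by 180 mm (its y), top face 38 mm above the bench. Origin at the centre of its underside, z up; the -x end, with the switch, faces the robot. Spindle axis upright at x = +45 mm, y = 0 in its frame; switch at x = -105 mm
- spindle_seat (a point): on the spindle axis at the top face of the drive plate (aluminium disc 120 mm across), 46 mm above the bench; turns with the spindle. On the plate stand a round collar 30 mm across, 14 mm tall, and above it the square steel spindle, 16 x 16 mm from 14 to 40 mm above the plate, tapering to 9 x 9 mm at its top at 46 mm. x and y are square to its flats, z up. The square fits four ways round
- transit_cap: red ribbed cap 46 mm across (48 mm at its bottom rim), 56 mm tall, open below, snapped over the spindle with its rim on the drive plate. Spring balls in the collar hold it: it takes a straight upward pull of roughly 10 N, lets go after about 4 mm and is clear of the spindle when raised 46 mm. 0.06 kg. Origin at the centre of its bottom rim, z towards its closed top
- cap_mid (a point): the middle of the transit cap, on its axis, 28 mm above its bottom rim
- bottle_wheel: blue wheel, 173 mm over its six cups, right way up, 0.25 kg. Origin on its axis at its underside, z up. Cups every 60 degrees from +x, centres 62 mm out, 43 mm inside, rims 40 mm up. Underneath a blind square bore 18 x 18 mm, square to x and y, from 16 to 46 mm above the underside (open below that). Black grip bar on top: 50 mm along x, 16 mm thick along y, from 50 to 91 mm up
- spindle (a joint): turn of spindle and drive plate in the housing, rad, anticlockwise from above positive, -0.9 to 0.9; starts anywhere in that range (the cap hides the square at first), (the drive swings it to and fro in use), turns by hand against 0.06 N m of friction and stays where it is left
- timer_switch (a joint): travel of the timer switch, m: 0 = off (the start), 0.012 = fully across at the timer end; a detent at each end, it snaps over past the middle (about 4 N to start it)
- switch_ridge (a point): top centre of the switch's orange ridge, 44.5 mm above the bench. The ridge is 14 mm long along the agitator's x, 5 mm thick along its y, and stands 6.5 mm proud of the housing's top face. It slides 12 mm along the agitator's +y, towards the green dot (the robot's left, but for the agitator's yaw)
- bottle0: dropper bottle, amber, black cap, upright in the carton: round body 33 mm across and 58 mm tall, on it a fixed cap 22 mm across and 30 mm tall, 88 mm in all, about 0.05 kg. Origin at the centre of its underside, z up. May be absent
- bottle1: dropper bottle, amber, black cap, upright in the carton: round body 33 mm across and 56 mm tall, on it a fixed cap 22 mm across and 30 mm tall, 86 mm in all, about 0.05 kg. Origin at the centre of its underside, z up. May be absent
- bottle2: dropper bottle, white, white cap, upright in the carton: round body 29 mm across and 40 mm tall, on it a fixed cap 20 mm across and 30 mm tall, 70 mm in all, about 0.05 kg. Origin at the centre of its underside, z up. May be absent
- bottle3: dropper bottle, amber, black cap, upright in the carton: round body 37 mm across and 64 mm tall, on it a fixed cap 24 mm across and 30 mm tall, 94 mm in all, about 0.05 kg. Origin at the centre of its underside, z up. May be absent
- bottle4: dropper bottle, amber, orange cap, upright in the carton: round body 33 mm across and 58 mm tall, on it a fixed cap 22 mm across and 30 mm tall, 88 mm in all, about 0.05 kg. Origin at the centre of its underside, z up. May be absent
- bottle_carton: loose low cardboard carton that holds the bottles, 112 mm (its x) by 164 mm (its y), 40 mm high, floor 3 mm thick, with dividers into 2 (along x) by 3 (along y) cells about 53 mm apart; a cell may be empty. 0.35 kg. Origin at the centre of its underside
- cup0 (a point): centre of the inner floor of the wheel's cup 0 (0 degrees from the wheel's +x, anticlockwise), 36 mm below its rim
- cup1 (a point): centre of the inner floor of the wheel's cup 1 (60 degrees from the wheel's +x, anticlockwise), 36 mm below its rim
- cup2 (a point): centre of the inner floor of the wheel's cup 2 (120 degrees from the wheel's +x, anticlockwise), 36 mm below its rim
- cup3 (a point): centre of the inner floor of the wheel's cup 3 (180 degrees from the wheel's +x, anticlockwise), 36 mm below its rim
- cup4 (a point): centre of the inner floor of the wheel's cup 4 (240 degrees from the wheel's +x, anticlockwise), 36 mm below its rim
- cup5 (a point): centre of the inner floor of the wheel's cup 5 (300 degrees from the wheel's +x, anticlockwise), 36 mm below its rim
- parts_tray: grey open tray, 110 mm (its x) by 150 mm (its y), walls 4 mm thick and 24 mm high, floor 4 mm thick, fixed. Origin at the centre of its underside
- ointment_jar: white jar with lid, 58 mm across, 48 mm tall; leave it alone
- glass_beaker: empty glass beaker, 66 mm across, 70 mm tall; leave it alone
- felt_marker: felt marker lying down, 130 mm long; leave it alone
Not all that is in view belongs to the job. Leave any purple look-alike of the bottle1 alone.

How it is judged:
By the outcome, as a careful person would: the job done as asked, in the order asked, and still so for the second after the job is handed in, with the robot touching nothing.
Of bottle0, bottle1, bottle2, bottle3, bottle4 only 3 to 5 are there at a start; the rules pass over those that are not, and their reading is None.
At some moment in a run one of bottle_wheel, bottle_carton may be knocked a few centimetres aside while the robot is not near it.
It also fails if it takes over 210 s, if anything falls off the work surface, if the arm or the gripper's body presses on something with over 40 N, if the wrist force passes 120 N, or if a joint passes its speed limit or range.

## Working session

There is one attempt and no reset: what is moved stays moved. The work goes in short steps, Python scripts to look and compute and a tool call to move; the robot and the scene stay as the last step left them, time stands still between calls to the robot, and variables do not carry over. Pictures are saved under pics/ and viewed, about 12 in all and at most 16, crops included, and the job is handed in when it is done.

Besides the shell and the picture viewer there is one more tool, called after ">>>" in YAML: its name, and indented under it one key for each argument. servo_tool: Moves the arm, as the interface text tells. Its arguments: {"type":"object","properties":{"motion":{"type":"array"},"grip_force":{"type":"number"}},"required":["motion"]}

```bash
ls; mkdir -p pics; cat > h.py <<'E'
import numpy as np,cv2
from scipy.spatial.transform import Rotation as R
from workcell import monitor, eyes, ticket, models
def tool():
    o=monitor.get_obs();T=np.eye(4);T[:3,:3]=R.from_quat(o["ee_rot"]).as_matrix();T[:3,3]=o["position"];return T
def w_from_c(name):
    i=eyes.camera_info(name)
    return tool()@np.array(i["tool_from_camera"]) if name=="wrist" else np.linalg.inv(np.array(i["extrinsics"]))
def shot(name,fn=None):
    W=w_from_c(name);p,d=eyes.camera(name)
    if fn: cv2.imwrite(f"pics/{fn}.png",p)
    return p,d,W
def cloud(name,d,W):
    i=eyes.camera_info(name);K=np.array(i["intrinsics"]);k1=i["k1"]
    v,u=np.mgrid[:d.shape[0],:d.shape[1]].astype(float)
    pts=np.stack([u,v],-1).reshape(-1,1,2)
    s=cv2.undistortPoints(pts,K,np.array([k1,0,0,0.])).reshape(d.shape+(2,))
    P=np.concatenate([s*d[...,None],d[...,None]],-1)
    return P@W[:3,:3].T+W[:3,3]
def find(name,thing,W,n=3):
    return [(np.round(W[:3,:3]@np.array(b["point"])+W[:3,3],4).tolist(),round(b["confidence"],2)) for b in models.boxes_of(name,thing)[:n]]
def topdown(P,p,x0,x1,y0,y1,zmin,zmax,fn,s=0.001):
    """orthographic view: rows = x decreasing downwards, cols = y decreasing rightwards"""
    m=(P[...,2]>zmin)&(P[...,2]<zmax)&(P[...,0]>x0)&(P[...,0]<x1)&(P[...,1]>y0)&(P[...,1]<y1)
    im=np.zeros((int((x1-x0)/s)+1,int((y1-y0)/s)+1,3),np.uint8)
    q=P[m];o=np.argsort(q[:,2]);q=q[o];c=p[m][o]
    im[((x1-q[:,0])/s).astype(int),((y1-q[:,1])/s).astype(int)]=c
    cv2.imwrite(f"pics/{fn}.png",im)
E
python3 - <<'E'
from h import *
o=monitor.get_obs();print({k:np.round(v,3).tolist() for k,v in o.items()})
a=[]
for n in["scene","side","wrist"]:
    p,d,W=shot(n,n+"0");a.append(p);print(n,np.round(W,3).tolist(),np.round(eyes.camera_info(n)["intrinsics"],1).tolist(),eyes.camera_info(n)["k1"])
    if n!="wrist":
        for t in["agitator","transit_cap","bottle_wheel","bottle_carton","parts_tray","timer_switch","bottle0","bottle1","bottle2","bottle3","bottle4","ointment_jar","glass_beaker","felt_marker"]:print(t,find(n,t,W,6 if t[:7]=="bottle1" else 2))
E
```

```text
pics
{'clock': 0.0, 'joint_pos': [1.223, 0.333, -0.065, 1.461, 0.022, 1.35, -0.089], 'joint_velocities': [-0.001, 0.001, 0.001, -0.001, -0.002, 0.0, 0.002], 'tau': [0.0, -62.543, 0.05, -39.159, 0.016, 0.01, -0.0], 'position': [0.199, -0.592, 0.231], 'ee_rot': [0.812, -0.583, -0.001, -0.0], 'ft_force': [0.3, -0.164, -0.2], 'torque': [-0.01, 0.062, 0.024], 'grip_width': 0.997}
scene [[-0.695, -0.326, 0.641, -0.328], [-0.719, 0.313, -0.62, 0.754], [0.002, -0.892, -0.452, 0.637], [0.0, 0.0, 0.0, 1.0]] [[374.7, 0.0, 265.3], [0.0, 374.7, 186.0], [0.0, 0.0, 1.0]] -0.022611019233619585
agitator [([0.5254, 0.0558, 0.0338], 0.73)]
transit_cap []
bottle_wheel [([0.4382, 0.3524, 0.0334], 0.92), ([0.5274, 0.0551, 0.035], 0.4)]
bottle_carton [([0.4039, -0.2459, 0.0247], 0.66)]
parts_tray [([0.6473, -0.2774, 0.0095], 0.65), ([0.5299, 0.052, 0.0333], 0.57)]
timer_switch [([0.4378, 0.3492, 0.029], 0.4)]
bottle0 [([0.3241, -0.4038, 0.0396], 0.7), ([0.4073, -0.2712, 0.0542], 0.66)]
bottle1 [([0.3241, -0.4038, 0.0396], 0.7), ([0.4073, -0.2712, 0.0542], 0.66), ([0.4614, -0.3312, 0.0605], 0.65), ([0.3865,
[... 1174 characters left out ...]
0617], 0.54)]
bottle2 [([0.3967, -0.4247, 0.0411], 0.76), ([0.4698, -0.344, 0.0524], 0.74)]
bottle3 [([0.3967, -0.4247, 0.0411], 0.76), ([0.4698, -0.344, 0.0524], 0.74)]
bottle4 [([0.3967, -0.4247, 0.0411], 0.76), ([0.4698, -0.344, 0.0524], 0.74)]
ointment_jar [([0.508, -0.5021, 0.0451], 0.96), ([0.6785, 0.2795, 0.0462], 0.25)]
glass_beaker [([0.6729, 0.2816, 0.0439], 0.72), ([0.6095, -0.004, 0.0474], 0.34)]
felt_marker [([0.6416, -0.4788, 0.0101], 0.77), ([0.4156, -0.3487, 0.0578], 0.72)]
wrist [[0.319, -0.913, -0.254, 0.264], [-0.948, -0.307, -0.086, -0.571], [0.001, 0.268, -0.963, 0.374], [0.0, 0.0, 0.0, 1.0]] [[295.0, 0.0, 259.1], [0.0, 295.0, 188.3], [0.0, 0.0, 1.0]] -0.0778258037569908
```

```bash
python3 - <<'E'
from h import *
ims=[]
a=cv2.imread("pics/scene0.png");b=cv2.imread("pics/side0.png")
# orthographic merged map
x0,x1,y0,y1,s=0.25,0.8,-0.58,0.45,0.0013
im=np.zeros((int((x1-x0)/s)+1,int((y1-y0)/s)+1,3),np.uint8);zb=np.full(im.shape[:2],-1.)
Ps=[]
for n in["scene","side"]:
    p,d,W=shot(n);P=cloud(n,d,W);np.savez(f"{n}0.npz",P=P,p=p)
    m=(d>0)&(P[...,0]>x0)&(P[...,0]<x1)&(P[...,1]>y0)&(P[...,1]<y1)&(P[...,2]<0.2)&(P[...,2]>-.02)
    for q,c in zip(P[m],p[m]):
        i,j=int((x1-q[0])/s),int((y1-q[1])/s)
        if q[2]>zb[i,j]+ .004: zb[i,j]=q[2];im[i,j]=c
cv2.imwrite("pics/map0.png",im)
top=np.vstack([cv2.resize(np.hstack([a,b]),(800,300)),cv2.resize(im,(570,300)).repeat(1,0)[:, :570] if 0 else np.pad(cv2.resize(im,(562,300)),((0,0),(0,238),(0,0)))])
cv2.imwrite("pics/v1.png",top)
E
```

```text
(no output)
```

View pics/v1.png

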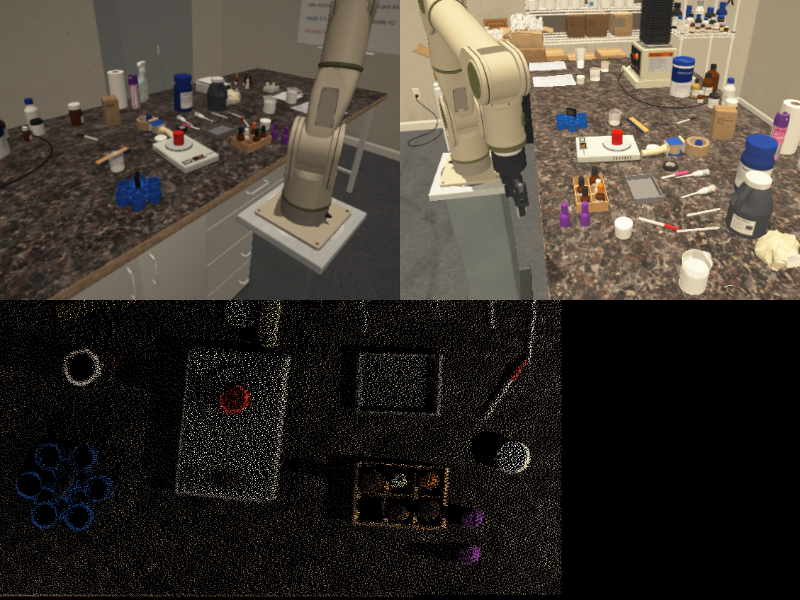

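View 1: scene and side views plus a top-down map; wheel on the left, agitator in the middle, tray and carton on the right, and two purple look-alikes beside the carton. Next I fit the poses.

```bash
cat >> h.py <<'E'
def circ(xy):
    A=np.c_[2*xy,np.ones(len(xy))];s=np.linalg.lstsq(A,(xy**2).sum(1),rcond=None)[0]
    return s[:2],np.sqrt(s[2]+s[0]**2+s[1]**2)
def rect(xy):
    r=cv2.minAreaRect((xy*1000).astype(np.float32));return np.round(r[0],1),np.round(r[1],1),round(r[2],1)
def box(P,x0,x1,y0,y1,z0,z1):
    return (P[...,0]>x0)&(P[...,0]<x1)&(P[...,1]>y0)&(P[...,1]<y1)&(P[...,2]>z0)&(P[...,2]<z1)
def trim(xy,k=1):
    lo,hi=np.percentile(xy,[k,100-k],axis=0);return xy[((xy>=lo)&(xy<=hi)).all(1)]
def ransac_circ(xy,r,n=400,tol=.0015):
    g=np.random.default_rng(0);best=(0,None)
    for _ in range(n):
        q=xy[g.choice(len(xy),3,replace=False)]
        try:c,rr=circ(q)
        except Exception:continue
        if abs(rr-r)>.003:continue
        m=abs(np.hypot(*(xy-c).T)-r)<tol
        if m.sum()>best[0]:best=(m.sum(),m)
    if best[1] is None:return None
    c,rr=circ(xy[best[1]]);return np.round(c,4),round(rr,4),best[0]
E
cat > fit.py <<'E'
from h import *
for n in["scene","side"]:
    z=np.load(n+"0.npz");P,p=z["P"],z["p"].astype(int);b,g,r=p[...,0],p[...,1],p[...,2]
    print(n)
    m=box(P,.4,.78,-.12,.15,.035,.041)&~((r>g+60));xy=P[m][:,:2];print("agit",rect(trim(xy,.3)),np.median(P[m][:,2]))
    m=box(P,.5,.7,-.1,.15,.06,.115)&(r>g+60);xy=P[m][:,:2];print("cap",ransac_circ(xy,.0235),P[m][:,2].max())
    m=box(P,.3,.6,.2,.45,.0,.11)&(b>r+30);q=P[m];print("wheel",rect(q[:,:2]),q[:,:2].mean(0),q[:,2].max())
    h=q[(q[:,2]>.034)&(q[:,2]<.043)];print(" rims enclosing",cv2.minEnclosingCircle((h[:,:2]*1000).astype(np.float32)))
    m=box(P,.3,.6,.2,.45,.06,.1);q=P[m];print(" bar",len(q),rect(q[:,:2]),np.percentile(q[:,2],99)) if len(q)>5 else 0
    m=box(P,.3,.55,-.4,-.15,.035,.043);print("carton",rect(trim(P[m][:,:2],.5)))
    m=box(P,.5,.78,-.42,-.2,.018,.03);print("tray",rect(trim(P[m][:,:2],.5)))
E
python3 fit.py
```

```text
scene
agit (array([607.1,  23.7]), array([176.5, 340.1]), 84.4) 0.03682584376883952
cap (array([0.6167, 0.0216]), np.float64(0.0231), np.int64(79)) 0.10378984761166066
wheel (array([473.3, 334.4]), array([170.7, 195.3]), 87.0) [0.44112667 0.34482551] 0.08831799386823491
 rims enclosing ((455.7882995605469, 334.692138671875), 86.3067626953125)
 bar 126 (array([454.5, 335.1]), array([16.7, 49.4]), 56.7) 0.09350314818114974
carton (array([ 411. , -300.5]), array([204.2, 167.7]), 87.6)
tray (array([ 641.7, -278. ]), array([153. , 113.1]), 89.6)
side
agit (array([608.7,  18.5]), array([184.2, 338.7]), 87.3) 0.03785011686587303
cap (array([0.6193, 0.0184]), np.float64(0.0227), np.int64(83)) 0.10553899999498628
wheel (array([458.7, 316.1]), array([152.5, 155.6]), 83.5) [0.45672745 0.30475452] 0.06405982640965391
 rims enclosing ((460.04071044921875, 328.1982727050781), 88.41173553466797)
 bar 99 (array([458.2, 327.8]), array([24.6, 50.7]), 63.5) 0.09337959163383058
carton (array([ 442.1, -288. ]), array([168.6, 111.6]), 86.6)
tray (array([ 601.5, -283.4]), array([155.6, 202.7]), 89.9)
```

```bash
cat >> h.py <<'E'
def go(x,y,z,psi,n=True):
    """delta in tool axes for TCP target with tool down, x-axis heading psi deg"""
    T=tool();psi=np.radians(psi)
    Rt=np.array([[np.cos(psi),np.sin(psi),0],[np.sin(psi),-np.cos(psi),0],[0,0,-1]])
    t=T[:3,:3].T@(np.array([x,y,z])-T[:3,3]);rv=R.from_matrix(T[:3,:3].T@Rt).as_rotvec(degrees=True)
    print("go",np.round(t,4).tolist(),np.round(rv,1).tolist(),"rows",round(max(np.linalg.norm(t)/.0625,np.linalg.norm(rv)/10.7),1))
E
python3 -c "
from h import *
go(.60,.02,.30,-90)"
```

```text
go [-0.4525, -0.575, -0.0687] [-0.0, -0.0, 18.6] rows 11.8
```

>>> servo_tool:
  motion:
    - [1,-0.038,-0.048,-0.0687,0,0,2]
    - [1,-0.4525,-0.575,-0.0687,0,0,18.6]
    - [1,-0.4525,-0.575,-0.0687,0,0,18.6]
    - [1,-0.4525,-0.575,-0.0687,0,0,18.6]
    - [1,-0.4525,-0.575,-0.0687,0,0,18.6]
    - [1,-0.4525,-0.575,-0.0687,0,0,18.6]
    - [1,-0.4525,-0.575,-0.0687,0,0,18.6]
    - [1,-0.4525,-0.575,-0.0687,0,0,18.6]
    - [1,-0.4525,-0.575,-0.0687,0,0,18.6]
    - [1,-0.4525,-0.575,-0.0687,0,0,18.6]
    - [1,-0.4525,-0.575,-0.0687,0,0,18.6]
    - [1,-0.4525,-0.575,-0.0687,0,0,18.6]
    - [1,-0.4525,-0.575,-0.0687,0,0,18.6]
    - [1,-0.4525,-0.575,-0.0687,0,0,18.6]
    - [1,-0.4525,-0.575,-0.0687,0,0,18.6]

```text
clock: 3.52
position: [0.5998, 0.0182, 0.3001]
ee_rot: [-0.706, 0.708, -0.0, -0.0]
ft_force: [-0.8, 0.1, 0.2]
grip_width: 1.001
```

```bash
python3 - <<'E'
from h import *
o=monitor.get_obs();print(o["clock"],np.round(o["position"],4),np.round(o["joint_pos"],2))
p,d,W=shot("wrist","w1");P=cloud("wrist",d,W);q=p.astype(int);b,g,r=q[...,0],q[...,1],q[...,2]
m=box(P,.5,.75,-.1,.15,.07,.12)&(r>g+50)
print("cap",ransac_circ(P[m][:,:2],.0235),np.percentile(P[m][:,2],[1,50,99]))
t=m&(P[...,2]>.097);print(rect(P[t][:,:2]))
m=box(P,.4,.8,-.12,.15,.034,.042);print("agit",rect(trim(P[m][:,:2],.2)),np.median(P[m][:,2]))
m=box(P,.55,.7,-.05,.1,.044,.05)&(abs(r-g)<25);print("plate",ransac_circ(P[m][:,:2],.06),np.median(P[m][:,2]))
topdown(P,p,.4,.8,-.15,.2,-.02,.15,"w1t")
E
```

```text
3.525 [0.5998 0.0182 0.3001] [ 0.36  0.31 -0.6   1.4   0.17  1.49 -1.8 ]
cap (array([0.6185, 0.022 ]), np.float64(0.0226), np.int64(156)) [0.07717783 0.10236908 0.10413432]
(array([618.3,  20.9]), array([45.5, 44.6]), 8.9)
agit (array([621.8,  20.7]), array([177.8, 363.2]), 84.4) 0.03847304791743242
plate (array([0.6152, 0.0149]), np.float64(0.0596), np.int64(308)) 0.046420767110536665
```

View pics/w1.png

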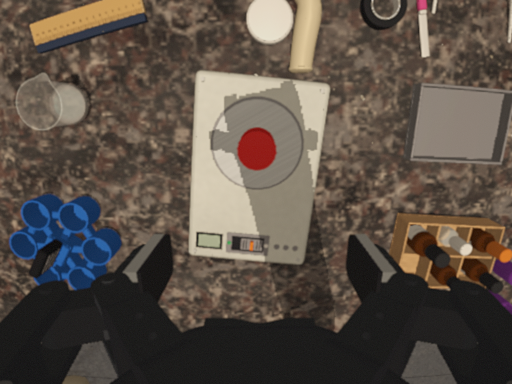

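View 2 (wrist): cap at px (257,149), tray upper right, carton lower right, wheel lower left, and some clutter past the housing's far end. Next: grasp the cap.

>>> servo_tool:
  motion:
    - [1,-0.003,-0.018,0.06,0,0,0]
    - [1,-0.003,-0.018,0.12,0,0,0]
    - [1,-0.003,-0.018,0.18,0,0,0]
    - [1,-0.003,-0.018,0.22,0,0,0]
    - [1,-0.003,-0.018,0.246,0,0,0]
    - [1,-0.003,-0.018,0.246,0,0,0]
    - [0,-0.003,-0.018,0.246,0,0,0]
    - [0,-0.003,-0.018,0.246,0,0,0]
    - [0,-0.003,-0.018,0.246,0,0,0]
    - [0,-0.003,-0.018,0.246,0,0,0]
    - [0,-0.003,-0.018,0.246,0,0,0]
    - [0,-0.003,-0.018,0.246,0,0,0]
  grip_force: 60

```text
clock: 5.08
position: [0.619, 0.0225, 0.056]
ee_rot: [-0.707, 0.707, -0.001, 0.001]
ft_force: [-1.8, -1.1, 7.7]
grip_width: 0.539
```

>>> servo_tool:
  motion:
    - [0,0,0,-0.005,0,0,0]
    - [0,0,0,-0.012,0,0,0]
    - [0,0,0,-0.03,0,0,0]
    - [0,0,0,-0.07,0,0,0]
    - [0,0,0,-0.12,0,0,0]
    - [0,0,0,-0.12,0,0,0]

```text
clock: 5.82
position: [0.6203, 0.024, 0.1798]
ee_rot: [0.707, -0.707, 0.003, -0.003]
ft_force: [-0.7, 0.3, -0.8]
grip_width: 0.539
```

```bash
python3 -c "
from h import *
p,d,W=shot('wrist','w2');shot('side','s2')
P=cloud('wrist',d,W)
a=cv2.imread('pics/w2.png');b=cv2.imread('pics/s2.png')[100:260,180:420]
cv2.imwrite('pics/v3.png',np.hstack([cv2.resize(a,(400,300)),cv2.resize(b,(400,267)) if 0 else cv2.resize(b,(400,300))]))
q=p.astype(int);m=box(P,.54,.70,-.06,.1,.055,.10);print(m.sum(),rect(P[m][:,:2]) if m.sum()>9 else 0)
go(.642,-.28,.17,-90)"
```

```text
727 (array([619.6,  20.2]), array([29.8, 26.5]), 75.0)
go [0.3032, -0.0237, 0.0053] [-0.1, -0.0, 0.0] rows 4.9
```

View pics/v3.png

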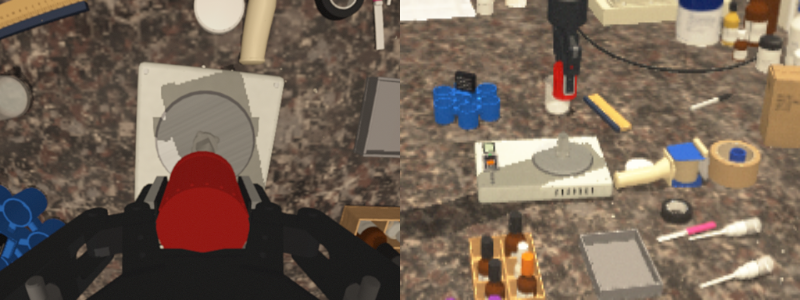

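View 3: the cap is in the jaws, off the spindle (square visible at (205,140)); all five bottles seem to be there.

>>> servo_tool:
  motion:
    - [0,0.061,-0.005,0,0,0,0]
    - [0,0.12,-0.01,0,0,0,0]
    - [0,0.18,-0.014,0,0,0,0]
    - [0,0.24,-0.019,0,0,0,0]
    - [0,0.303,-0.024,0.02,0,0,0]
    - [0,0.303,-0.024,0.08,0,0,0]
    - [0,0.303,-0.024,0.13,0,0,0]
    - [0,0.303,-0.024,0.16,0,0,0]
    - [0,0.303,-0.024,0.162,0,0,0]
    - [0,0.303,-0.024,0.162,0,0,0]
    - [1,0.303,-0.024,0.162,0,0,0]
    - [1,0.303,-0.024,0.162,0,0,0]
    - [1,0.303,-0.024,0.162,0,0,0]
    - [1,0.303,-0.024,0.12,0,0,0]
    - [1,0.303,-0.024,0.06,0,0,0]
    - [1,0.303,0.0,0.0,0,0,0]
    - [1,0.303,0.06,-0.06,0,0,0]
    - [1,0.303,0.1,-0.12,0,0,0]
    - [1,0.303,0.12,-0.12,0,0,0]
    - [1,0.303,0.12,-0.12,0,0,0]

```text
clock: 8.43
position: [0.4969, -0.2813, 0.2975]
ee_rot: [-0.706, 0.708, -0.003, -0.0]
ft_force: [1.2, -0.4, 0.2]
grip_width: 0.998
```

```bash
cat > carton.py <<'E'
from h import *
import sys
o=monitor.get_obs();print(o["clock"],np.round(o["position"],4),np.round(o["joint_pos"],2))
p,d,W=shot("wrist",sys.argv[1]);P=cloud("wrist",d,W)
m=box(P,.3,.56,-.45,-.15,.036,.043);print("carton",rect(trim(P[m][:,:2],.5)))
# cap tops: clusters z>.06
m=box(P,.35,.56,-.38,-.17,.06,.105)
x0,y0,s=.35,-.40,.001
g=np.zeros((220,250),np.uint8);q=P[m];ij=((q[:,:2]-[x0,y0])/s).astype(int);g[ij[:,0].clip(0,219),ij[:,1].clip(0,249)]=1
g=cv2.morphologyEx(g,cv2.MORPH_CLOSE,np.ones((5,5)))
n,l=cv2.connectedComponents(g)
for k in range(1,n):
    sel=l[ij[:,0].clip(0,219),ij[:,1].clip(0,249)]==k
    if sel.sum()<15:continue
    w=q[sel];zt=np.percentile(w[:,2],97);t=w[w[:,2]>zt-.006];c=p[m][sel][w[:,2]>zt-.006]
    print(k,"top",round(zt,4),"mid",np.round((t[:,:2].min(0)+t[:,:2].max(0))/2,4),"size",np.round(np.ptp(t[:,:2],axis=0),3),"minenc",np.round(cv2.minEnclosingCircle((t[:,:2]*1000).astype(np.float32))[0],1),"bgr",c.mean(0).astype(int))
E
python3 carton.py w4
```

```text
8.425 [ 0.4969 -0.2813  0.2975] [ 0.85  0.22 -0.49  1.49  0.11  1.46 -1.22]
carton (array([ 422.2, -310.6]), array([224.7, 151.8]), 83.1)
1 top 0.0925 mid [ 0.4112 -0.2814] size [0.019 0.019] minenc [ 411.2 -281. ] bgr [35 39 44]
2 top 0.0903 mid [ 0.4147 -0.3358] size [0.021 0.019] minenc [ 414.6 -335.9] bgr [51 59 68]
3 top 0.0987 mid [ 0.4687 -0.2324] size [0.023 0.022] minenc [ 468.7 -232.6] bgr [34 39 45]
4 top 0.0925 mid [ 0.4691 -0.3348] size [0.02  0.019] minenc [ 469.1 -334.8] bgr [ 52 138 229]
5 top 0.0747 mid [ 0.4715 -0.283 ] size [0.019 0.017] minenc [ 471.5 -283.1] bgr [143 161 175]
```

View pics/w4.png

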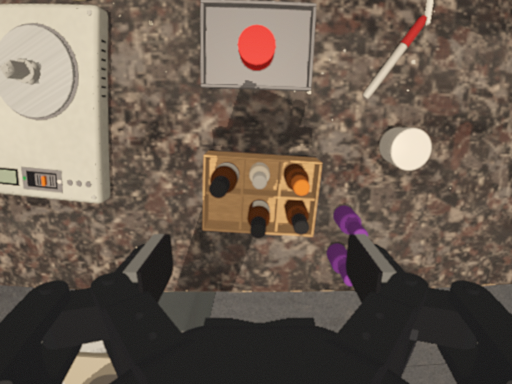

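View 4: cap upright in the tray (257,46). Carton holds five bottles, with the lower-left cell empty and the purple ones outside. Next, look at the spindle.

>>> servo_tool:
  motion:
    - [1,-0.06,-0.02,0,0,0,0]
    - [1,-0.12,-0.04,0,0,0,0]
    - [1,-0.18,-0.06,0,0,0,0]
    - [1,-0.24,-0.085,0,0,0,0]
    - [1,-0.301,-0.105,0.03,0,0,0]
    - [1,-0.301,-0.105,0.07,0,0,0]
    - [1,-0.301,-0.105,0.07,0,0,0]

```text
clock: 9.35
position: [0.6012, 0.0226, 0.2197]
ee_rot: [0.708, -0.706, -0.003, 0.002]
ft_force: [-0.3, -0.5, 1.3]
grip_width: 0.997
```

```bash
python3 - <<'E'
from h import *
o=monitor.get_obs();print(o["clock"],np.round(o["position"],4),np.round(o["joint_pos"],2))
p,d,W=shot("wrist","w5");P=cloud("wrist",d,W)
for a,b in((.062,.086),(.07,.085),(.0895,.096)):
    m=box(P,.59,.65,-.01,.05,a,b);print(a,m.sum(),rect(P[m][:,:2]))
m=box(P,.58,.66,-.02,.06,.055,.063);print("collar",ransac_circ(P[m][:,:2],.015,tol=.001))
m=box(P,.55,.70,-.07,.11,.043,.05);print("plate",ransac_circ(P[m][:,:2],.06))
q=P[box(P,.3,.55,.2,.45,.06,.1)];print("bar",len(q),rect(q[:,:2]) if len(q)>5 else 0)
cx,cy=.618,.021
topdown(P,p,.585,.655,-.015,.055,.055,.1,"w5t",.00035)
u=cv2.imread("pics/w5.png");cv2.imwrite("pics/v5.png",cv2.resize(u[60:260,130:380],(750,600),interpolation=2))
E
```

```text
9.35 [0.6012 0.0226 0.2197] [ 0.41  0.37 -0.66  1.51  0.23  1.35 -1.84]
0.062 77 (array([620.9,  21.5]), array([22.2, 15.9]), 30.9)
0.07 46 (array([623.5,  18.6]), array([21.6, 10.8]), 70.4)
0.0895 173 (array([617.8,  20.5]), array([12.5, 12.8]), 27.6)
collar (array([0.6172, 0.0212]), np.float64(0.0149), np.int64(115))
plate (array([0.6128, 0.0312]), np.float64(0.0598), np.int64(462))
bar 650 (array([457.8, 325.8]), array([14.8, 49.4]), 74.7)
```

View pics/v5.png

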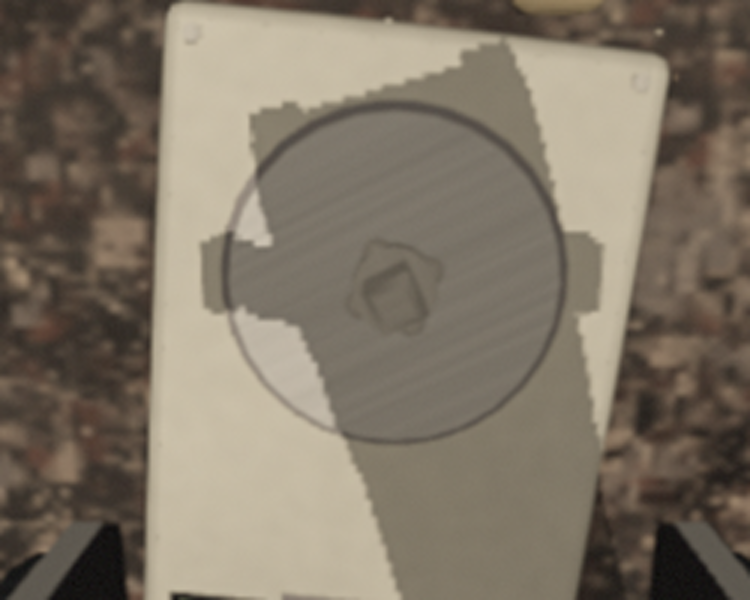

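```bash
python3 - <<'E'
from h import *
W=w_from_c("wrist");i=eyes.camera_info("wrist");K=np.array(i["intrinsics"])
def proj(px,z):
    s=cv2.undistortPoints(np.array(px,float).reshape(-1,1,2),K,np.array([i["k1"],0,0,0.])).reshape(-1,2)
    r=np.c_[s,np.ones(len(s))]@W[:3,:3].T;return W[:3,3]+r*((z-W[2,3])/r[:,2])[:,None]
c=np.array([(362,292),(402,263),(428,312),(388,333)])/3.+[130,60]
q=proj(c,.092)[:,:2];print(q.round(4),q.mean(0))
for k in range(4):
    e=q[(k+1)%4]-q[k];print(np.hypot(*e)*1000,np.degrees(np.arctan2(e[1],e[0]))%90)
go(.47,.325,.25,-90)
E
```

```text
[[0.6238 0.0289]
 [0.6329 0.0165]
 [0.6175 0.0083]
 [0.6107 0.0208]] [0.62121919 0.01862764]
15.384981343267025 36.17065755060264
17.45816168354346 28.169125243180673
14.239278326599594 28.31948311508235
15.386214926275382 31.880548664979564
go [-0.304, 0.1321, -0.0269] [0.2, 0.0, 0.1] rows 5.3
```

>>> servo_tool:
  motion:
    - [1,-0.055,0.024,-0.027,0,0,0]
    - [1,-0.11,0.048,-0.027,0,0,0]
    - [1,-0.16,0.072,-0.027,0,0,0]
    - [1,-0.22,0.096,-0.027,0,0,0]
    - [1,-0.27,0.118,-0.027,0,0,0]
    - [1,-0.304,0.132,-0.027,0,0,0]
    - [1,-0.304,0.132,-0.027,0,0,0]

```text
clock: 10.28
position: [0.4701, 0.3275, 0.2532]
ee_rot: [0.708, -0.706, -0.0, -0.001]
ft_force: [-0.4, -1.2, 0.6]
grip_width: 1.001
```

```bash
cat > wheel.py <<'E'
from h import *
import sys
o=monitor.get_obs();print(o["clock"],np.round(o["position"],4),np.round(o["joint_pos"],2))
p,d,W=shot("wrist",sys.argv[1]);P=cloud("wrist",d,W);q=p.astype(int);b,g,r=q[...,0],q[...,1],q[...,2]
z0=float(sys.argv[2]) if len(sys.argv)>2 else 0
A=(.3,.6,.2,.45) if len(sys.argv)<4 else (.5,.74,-.1,.14)
t=P[box(P,*A,z0+.084,z0+.096)];print("bar top",len(t),rect(trim(t[:,:2],.3)),np.median(t[:,2]))
print("ang",(np.degrees(.5*np.arctan2(*(lambda C:(2*C[0,1],C[0,0]-C[1,1]))(np.cov(t[:,:2].T))))))
m=box(P,*A,z0+.037,z0+.043)&(b>r+20);h=P[m][:,:2];print("rims",len(h),cv2.minEnclosingCircle((trim(h,.1)*1000).astype(np.float32)),np.median(P[m][:,2]))
# fit wheel pose: rims as rings r~21.5-24.5 at 6 cups
from scipy.optimize import minimize
def cost(v):
    c=np.array([[v[0]+.062*np.cos(v[2]+k*np.pi/3),v[1]+.062*np.sin(v[2]+k*np.pi/3)] for k in range(6)])
    dd=abs(np.hypot(*(h[:,None]-c[None]).transpose(2,0,1))-.023).min(1);return np.minimum(dd,.004).sum()
c0=t[:,:2].mean(0);best=min((minimize(cost,[c0[0],c0[1],a],method="Nelder-Mead",options=dict(xatol=1e-5,fatol=1e-5,initial_simplex=[[c0[0],c0[1],a],[c0[0]+.004,c0[1],a],[c0[0],c0[1]+.004,a],[c0[0],c0[1],a+.1]])) for a in np.radians(range(0,60,10))),key=lambda s:s.fun)
print("fit",best.x[:2].round(4),np.degrees(best.x[2])%60,best.fun/len(h))
E
python3 wheel.py w6
```

```text
10.275 [0.4701 0.3275 0.2532] [-0.    0.31 -0.84  1.54  0.23  1.4  -2.42]
bar top 664 (array([458.5, 333.4]), array([16.2, 49.7]), 56.6) 0.09094741605867773
ang -33.63679592302713
rims 2399 ((458.6570739746094, 333.9998474121094), 86.28937530517578) 0.03986864977967086
fit [0.4587 0.3337] 26.634827289579274 0.001562597306412307
```

View pics/w6.png

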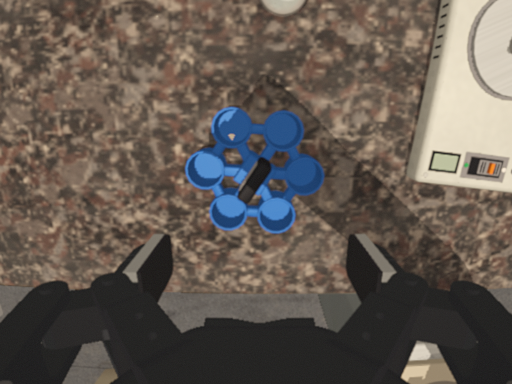

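View 6: wheel centred at px (254,175), bar tilted about -33°. Turn the jaws across the bar.

>>> servo_tool:
  motion:
    - [1,-0.006,0.0115,0,0,0,-10.5]
    - [1,-0.006,0.0115,0,0,0,-21]
    - [1,-0.006,0.0115,0,0,0,-31.5]
    - [1,-0.006,0.0115,0,0,0,-42]
    - [1,-0.006,0.0115,0,0,0,-52.5]
    - [1,-0.006,0.0115,0,0,0,-63]
    - [1,-0.006,0.0115,0,0,0,-73.5]
    - [1,-0.006,0.0115,0,0,0,-84]
    - [1,-0.006,0.0115,0,0,0,-94.5]
    - [1,-0.006,0.0115,0.01,0,0,-105]
    - [1,-0.006,0.0115,0.03,0,0,-115.5]
    - [1,-0.006,0.0115,0.06,0,0,-126]
    - [1,-0.006,0.0115,0.09,0,0,-136.5]
    - [1,-0.006,0.0115,0.1,0,0,-146.6]
    - [1,-0.006,0.0115,0.1,0,0,-146.6]
    - [1,-0.006,0.0115,0.1,0,0,-146.6]

```text
clock: 12.32
position: [0.4607, 0.3302, 0.1519]
ee_rot: [0.882, 0.472, 0.001, 0.0]
ft_force: [-0.1, -0.3, 0.2]
grip_width: 1.001
```

```bash
python3 wheel.py w7; python3 -c "
from h import *
go(.4586,.3336,.058,56.6)"
```

```text
12.325 [0.4607 0.3302 0.1519] [ 0.24  0.57 -1.24  1.68  0.56  1.3  -0.12]
bar top 1395 (array([458. , 334.9]), array([15.8, 48.6]), 57.0) 0.09100614695712414
ang -33.82305934509788
rims 4540 ((458.1551513671875, 334.0080871582031), 86.11017608642578) 0.03983350115851955
fit [0.4581 0.3343] 26.59074654102662 0.001559595879206463
go [0.0014, -0.0034, 0.094] [0.1, -0.0, -0.3] rows 1.5
```

>>> servo_tool:
  motion:
    - [1,0.002,-0.004,0.05,0,0,-0.3]
    - [1,0.002,-0.004,0.08,0,0,-0.3]
    - [1,0.002,-0.004,0.094,0,0,-0.3]
    - [1,0.002,-0.004,0.094,0,0,-0.3]
    - [0,0.002,-0.004,0.094,0,0,-0.3]
    - [0,0.002,-0.004,0.094,0,0,-0.3]
    - [0,0.002,-0.004,0.094,0,0,-0.3]
    - [0,0.002,-0.004,0.094,0,0,-0.3]
    - [0,0.002,-0.004,0.094,0,0,-0.3]
    - [0,0.002,-0.004,0.094,0,0,-0.3]
    - [0,0.002,-0.004,0.094,0,0,-0.3]
    - [0,0.002,-0.004,0.094,0,0,-0.3]
    - [0,0.002,-0.004,0.094,0,0,-0.3]
  grip_force: 70

```text
clock: 14.0
position: [0.4575, 0.335, 0.0574]
ee_rot: [0.879, 0.476, 0.0, 0.0]
ft_force: [-0.7, -1.0, 5.9]
grip_width: 0.18
```

```bash
python3 -c "
from h import *
go(.6178,.021,.21,30)"
```

```text
go [-0.1755, 0.3058, -0.1526] [0.0, -0.0, 26.9] rows 6.1
```

>>> servo_tool:
  motion:
    - [0,0,0,-0.03,0,0,0]
    - [0,0,0,-0.08,0,0,0]
    - [0,0,0,-0.13,0,0,0]
    - [0,-0.02,0.035,-0.153,0,0,3]
    - [0,-0.045,0.08,-0.153,0,0,6]
    - [0,-0.07,0.125,-0.153,0,0,10]
    - [0,-0.095,0.17,-0.153,0,0,14]
    - [0,-0.12,0.215,-0.153,0,0,18]
    - [0,-0.15,0.26,-0.153,0,0,22]
    - [0,-0.1755,0.3058,-0.153,0,0,26.9]
    - [0,-0.1755,0.3058,-0.153,0,0,26.9]
    - [0,-0.1755,0.3058,-0.153,0,0,26.9]

```text
clock: 15.5
position: [0.617, 0.0215, 0.2093]
ee_rot: [0.966, 0.259, -0.001, -0.0]
ft_force: [-0.3, 0.6, -2.6]
grip_width: 0.173
```

```bash
python3 wheel.py w8 .153 1; python3 -c "
from h import *
p,d,W=shot('side','s8');p2,d2,W2=shot('wrist','w8');
cv2.imwrite('pics/v8.png',np.hstack([cv2.resize(p[100:260,180:420],(400,300)),cv2.resize(p2,(400,300))]))
P=cloud('wrist',d2,W2);m=box(P,.5,.75,-.1,.14,.16,.25);print(np.percentile(P[m][:,2],[5,50,95]))"
```

```text
15.5 [0.617  0.0215 0.2093] [ 0.68  0.57 -1.12  1.47  0.51  1.42  0.08]
bar top 4653 (array([614.7,  21.3]), array([36.3, 46.4]), 3.0) 0.2430028082103769
ang -60.28460987928272
rims 6583 ((615.077392578125, 23.939292907714844), 84.4059829711914) 0.19192687922250368
fit [0.6175 0.0206] 59.889017590014056 0.0013918810814657473
[0.16535226 0.1911493  0.24412653]
```

View pics/v8.png

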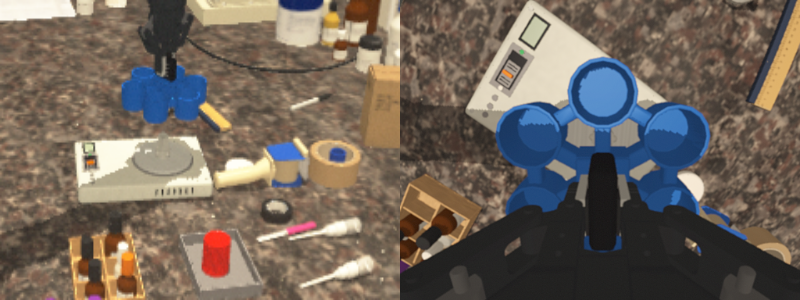

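View 8: wheel held level above the spindle, no tilt. Lowering.

>>> servo_tool:
  motion:
    - [0,0,0,0.03,0,0,0]
    - [0,0,0,0.055,0,0,0]
    - [0,0,0,0.068,0,0,0]
    - [0,0,0,0.072,0,0,0]
    - [0,0,0,0.076,0,0,0]
    - [0,0,0,0.08,0,0,0]
    - [0,0,0,0.084,0,0,0]
    - [0,0,0,0.088,0,0,0]
    - [0,0,0,0.088,0,0,0]

```text
clock: 16.77
position: [0.6174, 0.0213, 0.1216]
ee_rot: [0.966, 0.259, -0.0, -0.0]
ft_force: [0.0, 1.7, -4.1]
grip_width: 0.178
```

Going in freely (no upward reaction). Continue to the seat.

>>> servo_tool:
  motion:
    - [0,0,0,0.004,0,0,0]
    - [0,0,0,0.008,0,0,0]
    - [0,0,0,0.012,0,0,0]
    - [0,0,0,0.015,0,0,0]
    - [0,0,0,0.018,0,0,0]
    - [0,0,0,0.019,0,0,0]
    - [0,0,0,0.019,0,0,0]

```text
clock: 17.65
position: [0.6174, 0.0215, 0.1035]
ee_rot: [0.966, 0.259, -0.0, -0.0]
ft_force: [-5.4, 4.7, 5.9]
grip_width: 0.176
```

>>> servo_tool:
  motion:
    - [0,0,0,0.002,0,0,0]
    - [1,0,0,0.002,0,0,0]
    - [1,0,0,0,0,0,0]
    - [1,0,0,0,0,0,0]
    - [1,0,0,-0.03,0,0,0]
    - [1,0,0,-0.08,0,0,0]
    - [1,0,0,-0.13,0,0,0]
    - [1,0,0,-0.13,0,0,0]

```text
clock: 18.65
position: [0.6193, 0.0215, 0.2369]
ee_rot: [0.966, 0.259, 0.003, 0.001]
ft_force: [-0.1, -0.5, -0.3]
grip_width: 0.997
```

```bash
python3 wheel.py w9 .046 1; python3 -c "
from h import *
go(.49,-.285,.30,-90)"
```

```text
18.65 [0.6193 0.0215 0.2369] [ 0.69  0.55 -1.13  1.43  0.5   1.46  0.09]
bar top 1028 (array([618.2,  20.9]), array([15.8, 49.4]), 29.5) 0.1370430328999832
ang -60.51523360021295
rims 3237 ((617.606689453125, 19.96391487121582), 86.09534454345703) 0.08586281101769738
fit [0.6177 0.0207] 59.9129073653717 0.0015576353957710036
go [-0.2639, 0.2009, -0.0658] [-0.1, -0.2, 120.0] rows 11.2
```

Wheel seated: rims at 0.086, bar top at 0.137, both as expected for home. Now to the carton.

```bash
python3 -c "
from h import *
go(.45,-.265,.27,0)"
```

```text
go [-0.2886, 0.1635, -0.0359] [0.1, -0.2, 30.0] rows 5.3
```

>>> servo_tool:
  motion:
    - [1,-0.02,0.01,-0.036,0,0,2]
    - [1,-0.07,0.04,-0.036,0,0,7]
    - [1,-0.12,0.068,-0.036,0,0,12]
    - [1,-0.17,0.096,-0.036,0,0,18]
    - [1,-0.22,0.125,-0.036,0,0,24]
    - [1,-0.27,0.153,-0.036,0,0,29]
    - [0.48,-0.289,0.164,-0.033,0,0,30]
    - [0.48,-0.289,0.164,-0.033,0,0,30]
    - [0.48,-0.289,0.164,-0.033,0,0,30]

```text
clock: 19.82
position: [0.45, -0.2641, 0.2657]
ee_rot: [1.0, 0.001, 0.0, -0.0]
ft_force: [0.7, 0.7, 0.4]
grip_width: 0.478
```

```bash
python3 carton.py w10; python3 -c "
from h import *
go(.4687,-.2325,.16,0)"
```

```text
19.825 [ 0.45   -0.2641  0.2657] [ 1.43  0.23 -1.12  1.64  0.21  1.41  0.29]
carton (array([ 421.7, -303.5]), array([219.5, 159.3]), 80.3)
1 top 0.0925 mid [ 0.4118 -0.2805] size [0.02 0.02] minenc [ 411.6 -280.3] bgr [37 42 48]
2 top 0.0902 mid [ 0.4153 -0.3365] size [0.02 0.02] minenc [ 415.1 -336.5] bgr [52 57 63]
3 top 0.0985 mid [ 0.4695 -0.232 ] size [0.022 0.022] minenc [ 469.3 -232.3] bgr [36 39 44]
4 top 0.0924 mid [ 0.4695 -0.3343] size [0.02 0.02] minenc [ 469.6 -334.6] bgr [ 55 142 233]
5 top 0.0745 mid [ 0.4719 -0.2829] size [0.018 0.018] minenc [ 472.  -282.8] bgr [152 171 184]
go [0.0185, -0.0313, 0.1059] [-0.0, -0.0, 0.2] rows 1.8
```

>>> servo_tool:
  motion:
    - [0.48,0.0194,-0.032,0.04,0,0,0]
    - [0.48,0.0194,-0.032,0.09,0,0,0]
    - [0.48,0.0194,-0.032,0.14,0,0,0]
    - [0.48,0.0194,-0.032,0.18,0,0,0]
    - [0.48,0.0194,-0.032,0.199,0,0,0]
    - [0.48,0.0194,-0.032,0.199,0,0,0]
    - [0,0.0194,-0.032,0.199,0,0,0]
    - [0,0.0194,-0.032,0.199,0,0,0]
    - [0,0.0194,-0.032,0.199,0,0,0]
    - [0,0.0194,-0.032,0.199,0,0,0]
    - [0,0.0194,-0.032,0.199,0,0,0]
  grip_force: 30

```text
clock: 21.25
position: [0.4698, -0.2341, 0.0685]
ee_rot: [1.0, -0.0, 0.001, 0.001]
ft_force: [-0.1, 1.4, 8.0]
grip_width: 0.249
```

>>> servo_tool:
  motion:
    - [0,0,0,-0.03,0,0,0]
    - [0,0,0,-0.08,0,0,0]
    - [0,0,0,-0.13,0,0,0]
    - [0,0,0,-0.18,0,0,0]
    - [0,0,0,-0.18,0,0,0]

```text
clock: 21.88
position: [0.4705, -0.2342, 0.251]
ee_rot: [1.0, -0.0, 0.003, 0.002]
ft_force: [-0.3, 0.6, -1.0]
grip_width: 0.254
```

```bash
python3 -c "
from h import *
p,d,W=shot('side','s11');p2,d2,W2=shot('wrist','w11');
cv2.imwrite('pics/v11.png',np.hstack([cv2.resize(p[100:300,180:420],(360,300)),cv2.resize(p2,(400,300))]))
go(.649,.0745,.25,0)"
```

```text
go [0.1803, -0.3085, -0.0031] [0.1, -0.0, -0.0] rows 5.7
```

View pics/v11.png

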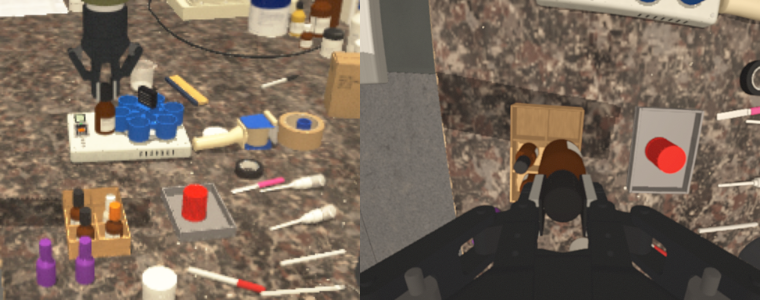

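View 11: bottle3 hangs upright in the jaws. Placing it in the 60° cup.

>>> servo_tool:
  motion:
    - [0,0.025,-0.043,0,0,0,0]
    - [0,0.055,-0.095,0,0,0,0]
    - [0,0.085,-0.147,0,0,0,0]
    - [0,0.115,-0.198,0,0,0,0]
    - [0,0.145,-0.25,0,0,0,0]
    - [0,0.17,-0.293,0,0,0,0]
    - [0,0.1785,-0.308,0,0,0,0]
    - [0,0.1785,-0.308,0.03,0,0,0]
    - [0,0.1785,-0.308,0.07,0,0,0]
    - [0,0.1785,-0.308,0.1,0,0,0]
    - [0,0.1785,-0.308,0.12,0,0,0]
    - [0,0.1785,-0.308,0.132,0,0,0]
    - [0,0.1785,-0.308,0.133,0,0,0]

```text
clock: 23.6
position: [0.6467, 0.0745, 0.1131]
ee_rot: [1.0, 0.0, -0.001, 0.0]
ft_force: [0.1, -0.6, 9.6]
grip_width: 0.253
```

>>> servo_tool:
  motion:
    - [0.45,0,0,-0.001,0,0,0]
    - [0.45,0,0,-0.001,0,0,0]
    - [0.45,0,0,-0.03,0,0,0]
    - [0.45,0,0,-0.08,0,0,0]
    - [0.45,0,0,-0.13,0,0,0]
    - [0.45,0,0,-0.15,0,0,0]
    - [0.45,0,0,-0.15,0,0,0]

```text
clock: 24.48
position: [0.6475, 0.0745, 0.2646]
ee_rot: [1.0, 0.0, 0.001, 0.0]
ft_force: [-0.5, 0.7, -0.6]
grip_width: 0.449
```

```bash
python3 wheel.py w12 .046 1;  python3 -c "
from h import *
go(.45,-.265,.27,0)"
```

```text
24.475 [0.6475 0.0745 0.2646] [ 0.5   0.58 -1.06  1.29  0.5   1.54 -0.49]
bar top 782 (array([625.1,  45.9]), array([91.7, 42.4]), 76.1) 0.13699453386584864
ang 85.15996918488108
rims 2257 ((618.5178833007812, 20.715234756469727), 85.82058715820312) 0.08584674811665993
fit [0.6182 0.021 ] 1.8247649145635925 0.0016029137927098438
go [-0.1971, 0.3391, -0.0067] [0.0, 0.0, 0.0] rows 6.3
```

View pics/w12.png

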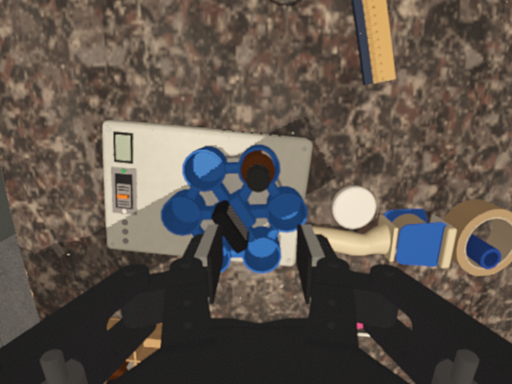

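View 12: bottle3 stands in its cup (258,175). The wheel turned only about 2°. Back to the carton.

>>> servo_tool:
  motion:
    - [0.48,-0.02,0.034,0,0,0,0]
    - [0.48,-0.05,0.086,0,0,0,0]
    - [0.48,-0.08,0.138,0,0,0,0]
    - [0.48,-0.11,0.189,0,0,0,0]
    - [0.48,-0.14,0.241,0,0,0,0]
    - [0.48,-0.17,0.292,0,0,0,0]
    - [0.48,-0.193,0.333,0,0,0,0]
    - [0.48,-0.197,0.339,0,0,0,0]
    - [0.48,-0.197,0.339,0,0,0,0]

```text
clock: 25.65
position: [0.4496, -0.2647, 0.2628]
ee_rot: [1.0, -0.0, -0.001, -0.001]
ft_force: [-0.3, 0.6, -0.0]
grip_width: 0.483
```

```bash
python3 carton.py w13
```

```text
25.65 [ 0.4496 -0.2647  0.2628] [ 1.45  0.25 -1.15  1.64  0.23  1.41  0.27]
carton (array([ 426.2, -303.9]), array([223. , 154.7]), 77.7)
1 top 0.0924 mid [ 0.4116 -0.2804] size [0.02 0.02] minenc [ 411.5 -280.6] bgr [37 43 48]
2 top 0.0905 mid [ 0.4154 -0.3369] size [0.019 0.02 ] minenc [ 415.3 -336.7] bgr [52 57 64]
3 top 0.0924 mid [ 0.4695 -0.3344] size [0.02 0.02] minenc [ 469.6 -334.7] bgr [ 56 142 232]
4 top 0.0747 mid [ 0.4721 -0.2825] size [0.018 0.018] minenc [ 472.2 -282.5] bgr [150 169 183]
```

>>> servo_tool:
  motion:
    - [0.48,0.012,0.045,0.02,0,0,0]
    - [0.48,0.02,0.0695,0.07,0,0,0]
    - [0.48,0.02,0.0695,0.12,0,0,0]
    - [0.48,0.02,0.0695,0.165,0,0,0]
    - [0.48,0.02,0.0695,0.19,0,0,0]
    - [0.48,0.02,0.0695,0.2,0,0,0]
    - [0.48,0.02,0.0695,0.2,0,0,0]
    - [0,0.02,0.0695,0.2,0,0,0]
    - [0,0.02,0.0695,0.2,0,0,0]
    - [0,0.02,0.0695,0.2,0,0,0]
    - [0,0.02,0.0695,0.2,0,0,0]
    - [0,0.02,0.0695,0.2,0,0,0]
    - [0,0.02,0.0695,0.17,0,0,0]
    - [0,0.02,0.0695,0.12,0,0,0]
    - [0,0.02,0.0695,0.06,0,0,0]
    - [0,0.02,0.0695,0.012,0,0,0]
    - [0,0.02,0.0695,0.012,0,0,0]

```text
clock: 27.82
position: [0.4717, -0.3347, 0.2559]
ee_rot: [1.0, -0.0, 0.002, 0.002]
ft_force: [-0.2, -0.3, -1.2]
grip_width: 0.231
```

```bash
python3 -c "
from h import *
go(.680,.023,.25,0)"
```

```text
go [0.2082, -0.3577, 0.0054] [0.2, -0.3, -0.0] rows 6.6
```

>>> servo_tool:
  motion:
    - [0,0.025,-0.043,0,0,0,0]
    - [0,0.055,-0.095,0,0,0,0]
    - [0,0.085,-0.147,0,0,0,0]
    - [0,0.115,-0.198,0,0,0,0]
    - [0,0.145,-0.25,0,0,0,0]
    - [0,0.175,-0.3,0,0,0,0]
    - [0,0.203,-0.348,0,0,0,0]
    - [0,0.2095,-0.358,0,0,0,0]
    - [0,0.2095,-0.358,0.03,0,0,0]
    - [0,0.2095,-0.358,0.07,0,0,0]
    - [0,0.2095,-0.358,0.1,0,0,0]
    - [0,0.2095,-0.358,0.125,0,0,0]
    - [0,0.2095,-0.358,0.138,0,0,0]
    - [0,0.2095,-0.358,0.138,0,0,0]

```text
clock: 29.58
position: [0.6797, 0.0233, 0.1138]
ee_rot: [1.0, -0.0, -0.0, 0.0]
ft_force: [1.2, 0.6, 0.1]
grip_width: 0.226
```

>>> servo_tool:
  motion:
    - [0,0,0,0.003,0,0,0]
    - [0.45,0,0,0.003,0,0,0]
    - [0.45,0,0,0.003,0,0,0]
    - [0.45,0,0,-0.03,0,0,0]
    - [0.45,0,0,-0.08,0,0,0]
    - [0.45,0,0,-0.13,0,0,0]
    - [0.45,-0.02,0.025,-0.151,0,0,0]
    - [0.48,-0.055,0.07,-0.151,0,0,0]
    - [0.48,-0.09,0.113,-0.151,0,0,0]
    - [0.48,-0.125,0.157,-0.151,0,0,0]
    - [0.48,-0.16,0.2,-0.151,0,0,0]
    - [0.48,-0.195,0.245,-0.151,0,0,0]
    - [0.48,-0.225,0.282,-0.151,0,0,0]
    - [0.48,-0.23,0.288,-0.151,0,0,0]
    - [0.48,-0.23,0.288,-0.151,0,0,0]

```text
clock: 31.45
position: [0.4498, -0.2641, 0.2651]
ee_rot: [1.0, -0.0, 0.0, 0.0]
ft_force: [0.5, 0.4, 0.3]
grip_width: 0.478
```

```bash
python3 carton.py w14
```

```text
31.45 [ 0.4498 -0.2641  0.2651] [ 1.46  0.25 -1.17  1.64  0.24  1.41  0.27]
carton (array([ 420.9, -303. ]), array([216.4, 159.9]), 81.1)
1 top 0.0923 mid [ 0.4117 -0.2805] size [0.02 0.02] minenc [ 411.5 -280.6] bgr [37 43 49]
2 top 0.0905 mid [ 0.4151 -0.3367] size [0.02 0.02] minenc [ 415.3 -336.7] bgr [52 57 64]
3 top 0.0747 mid [ 0.4721 -0.2822] size [0.017 0.017] minenc [ 472.4 -282.6] bgr [150 169 182]
```

>>> servo_tool:
  motion:
    - [0.48,-0.018,0.04,0.02,0,0,0]
    - [0.48,-0.0345,0.0725,0.07,0,0,0]
    - [0.48,-0.0345,0.0725,0.12,0,0,0]
    - [0.48,-0.0345,0.0725,0.165,0,0,0]
    - [0.48,-0.0345,0.0725,0.195,0,0,0]
    - [0.48,-0.0345,0.0725,0.205,0,0,0]
    - [0.48,-0.0345,0.0725,0.205,0,0,0]
    - [0,-0.0345,0.0725,0.205,0,0,0]
    - [0,-0.0345,0.0725,0.205,0,0,0]
    - [0,-0.0345,0.0725,0.205,0,0,0]
    - [0,-0.0345,0.0725,0.205,0,0,0]
    - [0,-0.0345,0.0725,0.205,0,0,0]
    - [0,-0.0345,0.0725,0.175,0,0,0]
    - [0,-0.0345,0.0725,0.12,0,0,0]
    - [0,-0.0345,0.0725,0.06,0,0,0]
    - [0,-0.0345,0.0725,0.012,0,0,0]
    - [0,-0.0345,0.0725,0.012,0,0,0]

```text
clock: 33.62
position: [0.4168, -0.3374, 0.2569]
ee_rot: [1.0, -0.0, 0.002, 0.002]
ft_force: [-0.3, 0.1, -2.5]
grip_width: 0.229
```

```bash
python3 -c "
from h import *
go(.585,.0735,.25,0)"
```

```text
go [0.1681, -0.411, 0.0055] [0.3, -0.2, -0.0] rows 7.1
```

>>> servo_tool:
  motion:
    - [0,0.02,-0.05,0,0,0,0]
    - [0,0.043,-0.105,0,0,0,0]
    - [0,0.066,-0.16,0,0,0,0]
    - [0,0.088,-0.215,0,0,0,0]
    - [0,0.111,-0.27,0,0,0,0]
    - [0,0.134,-0.325,0,0,0,0]
    - [0,0.156,-0.38,0,0,0,0]
    - [0,0.169,-0.41,0,0,0,0]
    - [0,0.169,-0.41,0.02,0,0,0]
    - [0,0.169,-0.41,0.06,0,0,0]
    - [0,0.169,-0.41,0.1,0,0,0]
    - [0,0.169,-0.41,0.13,0,0,0]
    - [0,0.169,-0.41,0.144,0,0,0]
    - [0,0.169,-0.41,0.145,0,0,0]

```text
clock: 35.38
position: [0.5841, 0.0728, 0.1078]
ee_rot: [1.0, -0.0, -0.0, 0.0]
ft_force: [0.2, 0.1, -1.1]
grip_width: 0.232
```

>>> servo_tool:
  motion:
    - [0,0,0,0.002,0,0,0]
    - [0.45,0,0,0.002,0,0,0]
    - [0.45,0,0,0.002,0,0,0]
    - [0.45,0,0,-0.03,0,0,0]
    - [0.45,0,0,-0.08,0,0,0]
    - [0.45,0,0,-0.13,0,0,0]
    - [0.45,0,0,-0.155,0,0,0]
    - [0.45,0,0,-0.155,0,0,0]

```text
clock: 36.38
position: [0.5849, 0.0734, 0.2647]
ee_rot: [1.0, -0.0, 0.001, 0.0]
ft_force: [-0.2, 1.0, -1.2]
grip_width: 0.454
```

```bash
python3 wheel.py w15 .046 1|grep -E "rims|fit";  python3 -c "
from h import *
go(.45,-.265,.265,0)"
```

```text
rims 2154 ((618.0199584960938, 20.71958351135254), 85.73970031738281) 0.08571409651096273
fit [0.6224 0.046 ] 35.54898833739842 0.0031409814150578186
go [-0.1343, 0.3381, -0.0018] [0.0, -0.0, -0.0] rows 5.8
```

View pics/w15.png

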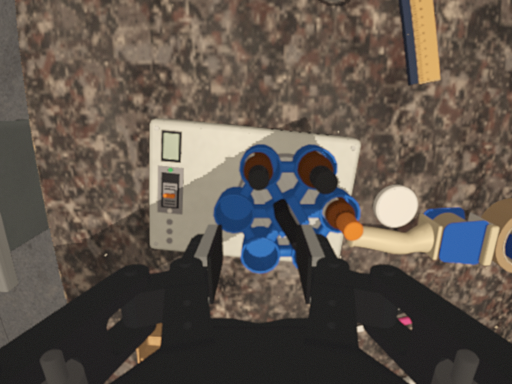

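View 15: three bottles are upright in cups (258,170), (320,172) and (345,222). The wheel is barely turned.

>>> servo_tool:
  motion:
    - [0.48,-0.014,0.035,0,0,0,0]
    - [0.48,-0.036,0.09,0,0,0,0]
    - [0.48,-0.058,0.146,0,0,0,0]
    - [0.48,-0.08,0.2,0,0,0,0]
    - [0.48,-0.102,0.257,0,0,0,0]
    - [0.48,-0.124,0.312,0,0,0,0]
    - [0.48,-0.134,0.338,0,0,0,0]
    - [0.48,-0.134,0.338,0,0,0,0]

```text
clock: 37.42
position: [0.4483, -0.2673, 0.2614]
ee_rot: [1.0, -0.003, -0.001, -0.001]
ft_force: [0.1, 0.5, -0.0]
grip_width: 0.478
```

```bash
sed -i 's/^c0=t\[:,:2\].mean(0)/c0=np.array([.618,.021])/' wheel.py; python3 carton.py w16
```

```text
37.425 [ 0.4483 -0.2673  0.2614] [ 1.49  0.27 -1.2   1.64  0.26  1.41  0.25]
carton (array([ 422.5, -303.4]), array([220.3, 157.3]), 79.8)
1 top 0.0924 mid [ 0.4115 -0.2802] size [0.02  0.019] minenc [ 411.7 -280.5] bgr [36 42 48]
2 top 0.0746 mid [ 0.4717 -0.2826] size [0.018 0.018] minenc [ 472.1 -282.8] bgr [147 167 180]
```

>>> servo_tool:
  motion:
    - [0.48,-0.02,0.008,0.02,0,0,0]
    - [0.48,-0.038,0.0145,0.07,0,0,0]
    - [0.48,-0.038,0.0145,0.12,0,0,0]
    - [0.48,-0.038,0.0145,0.165,0,0,0]
    - [0.48,-0.038,0.0145,0.195,0,0,0]
    - [0.48,-0.038,0.0145,0.202,0,0,0]
    - [0.48,-0.038,0.0145,0.202,0,0,0]
    - [0,-0.038,0.0145,0.202,0,0,0]
    - [0,-0.038,0.0145,0.202,0,0,0]
    - [0,-0.038,0.0145,0.202,0,0,0]
    - [0,-0.038,0.0145,0.202,0,0,0]
    - [0,-0.038,0.0145,0.202,0,0,0]
    - [0,-0.038,0.0145,0.175,0,0,0]
    - [0,-0.038,0.0145,0.12,0,0,0]
    - [0,-0.038,0.0145,0.06,0,0,0]
    - [0,-0.038,0.0145,0.012,0,0,0]
    - [0,-0.038,0.0145,0.012,0,0,0]
    - [0,-0.038,0.0145,0.012,0,0,0]

```text
clock: 39.72
position: [0.4119, -0.2793, 0.2505]
ee_rot: [1.0, -0.0, -0.0, 0.0]
ft_force: [-0.6, 0.1, -0.7]
grip_width: 0.235
```

```bash
python3 -c "
from h import *
go(.651,-.032,.25,0)"
```

```text
go [0.2391, -0.2474, 0.0002] [0.0, 0.0, -0.0] rows 5.5
```

>>> servo_tool:
  motion:
    - [0,0.04,-0.041,0,0,0,0]
    - [0,0.08,-0.083,0,0,0,0]
    - [0,0.12,-0.124,0,0,0,0]
    - [0,0.16,-0.166,0,0,0,0]
    - [0,0.2,-0.207,0,0,0,0]
    - [0,0.23,-0.238,0,0,0,0]
    - [0,0.239,-0.247,0,0,0,0]
    - [0,0.239,-0.247,0.02,0,0,0]
    - [0,0.239,-0.247,0.06,0,0,0]
    - [0,0.239,-0.247,0.1,0,0,0]
    - [0,0.239,-0.247,0.13,0,0,0]
    - [0,0.239,-0.247,0.142,0,0,0]
    - [0,0.239,-0.247,0.143,0,0,0]

```text
clock: 41.35
position: [0.6512, -0.0331, 0.1086]
ee_rot: [1.0, -0.001, 0.001, -0.0]
ft_force: [-1.8, 1.1, 10.3]
grip_width: 0.231
```

>>> servo_tool:
  motion:
    - [0,0,0,0.002,0,0,0]
    - [0.45,0,0,0.002,0,0,0]
    - [0.45,0,0,0.002,0,0,0]
    - [0.45,0,0,-0.03,0,0,0]
    - [0.45,0,0,-0.08,0,0,0]
    - [0.45,0,0,-0.13,0,0,0]
    - [0.45,0,0,-0.155,0,0,0]
    - [0.45,0,0,-0.155,0,0,0]

```text
clock: 42.35
position: [0.6517, -0.0324, 0.2647]
ee_rot: [1.0, -0.0, 0.001, 0.0]
ft_force: [-0.3, 0.4, -0.3]
grip_width: 0.448
```

```bash
python3 wheel.py w17 .046 1|grep -E "rims|fit";  python3 -c "
from h import *
go(.45,-.265,.265,0)"
```

```text
rims 2907 ((617.7001953125, 20.292705535888672), 85.7979965209961) 0.08580488602994824
fit [0.6181 0.0205] 4.024429043878421 0.0016021205154092585
go [-0.2011, 0.2325, -0.002] [0.0, -0.0, -0.0] rows 4.9
```

>>> servo_tool:
  motion:
    - [0.48,-0.035,0.041,0,0,0,0]
    - [0.48,-0.075,0.087,0,0,0,0]
    - [0.48,-0.115,0.133,0,0,0,0]
    - [0.48,-0.155,0.18,0,0,0,0]
    - [0.48,-0.19,0.22,0,0,0,0]
    - [0.48,-0.201,0.2325,0,0,0,0]
    - [0.48,-0.201,0.2325,0,0,0,0]
    - [0.48,-0.201,0.2325,0,0,0,0]

```text
clock: 43.4
position: [0.4506, -0.2636, 0.2625]
ee_rot: [1.0, 0.001, -0.0, -0.0]
ft_force: [0.1, -0.2, 0.4]
grip_width: 0.481
```

```bash
python3 carton.py w18
```

```text
43.4 [ 0.4506 -0.2636  0.2625] [ 1.51  0.29 -1.24  1.64  0.28  1.42  0.24]
carton (array([ 423.9, -303.7]), array([221.6, 157. ]), 78.7)
1 top 0.0746 mid [ 0.4721 -0.2829] size [0.018 0.018] minenc [ 471.9 -283. ] bgr [147 166 179]
```

>>> servo_tool:
  motion:
    - [0.48,0.015,0.014,0.02,0,0,0]
    - [0.48,0.0215,0.019,0.07,0,0,0]
    - [0.48,0.0215,0.019,0.12,0,0,0]
    - [0.48,0.0215,0.019,0.17,0,0,0]
    - [0.48,0.0215,0.019,0.205,0,0,0]
    - [0.48,0.0215,0.019,0.2165,0,0,0]
    - [0.48,0.0215,0.019,0.2165,0,0,0]
    - [0,0.0215,0.019,0.2165,0,0,0]
    - [0,0.0215,0.019,0.2165,0,0,0]
    - [0,0.0215,0.019,0.2165,0,0,0]
    - [0,0.0215,0.019,0.2165,0,0,0]
    - [0,0.0215,0.019,0.2165,0,0,0]
    - [0,0.0215,0.019,0.18,0,0,0]
    - [0,0.0215,0.019,0.12,0,0,0]
    - [0,0.0215,0.019,0.06,0,0,0]
    - [0,0.0215,0.019,0.012,0,0,0]
    - [0,0.0215,0.019,0.012,0,0,0]
    - [0,0.0215,0.019,0.012,0,0,0]

```text
clock: 45.7
position: [0.4713, -0.2838, 0.2506]
ee_rot: [1.0, -0.0, -0.0, 0.0]
ft_force: [-0.0, -0.1, -1.8]
grip_width: 0.204
```

```bash
python3 -c "
from h import *
go(.556,.0165,.25,0)"
```

```text
go [0.0846, -0.3003, 0.0004] [0.0, 0.0, -0.0] rows 5.0
```

>>> servo_tool:
  motion:
    - [0,0.015,-0.05,0,0,0,0]
    - [0,0.03,-0.105,0,0,0,0]
    - [0,0.045,-0.16,0,0,0,0]
    - [0,0.06,-0.215,0,0,0,0]
    - [0,0.077,-0.27,0,0,0,0]
    - [0,0.0845,-0.3,0,0,0,0]
    - [0,0.0845,-0.3,0,0,0,0]
    - [0,0.0845,-0.3,0.03,0,0,0]
    - [0,0.0845,-0.3,0.08,0,0,0]
    - [0,0.0845,-0.3,0.12,0,0,0]
    - [0,0.0845,-0.3,0.145,0,0,0]
    - [0,0.0845,-0.3,0.156,0,0,0]
    - [0,0.0845,-0.3,0.158,0,0,0]

```text
clock: 47.32
position: [0.5554, 0.016, 0.0943]
ee_rot: [1.0, -0.0, -0.001, 0.001]
ft_force: [-15.2, -2.1, 33.3]
grip_width: 0.206
```

>>> servo_tool:
  motion:
    - [0,0,0,0.001,0,0,0]
    - [0.42,0,0,0.001,0,0,0]
    - [0.42,0,0,0.001,0,0,0]
    - [0.42,0,0,-0.03,0,0,0]
    - [0.42,0,0,-0.08,0,0,0]
    - [0.42,0,0,-0.13,0,0,0]
    - [0.42,0,0,-0.17,0,0,0]
    - [0.42,0,0,-0.17,0,0,0]
    - [0.42,0,0,-0.17,0,0,0]

```text
clock: 48.45
position: [0.556, 0.0158, 0.2622]
ee_rot: [1.0, -0.0, -0.0, 0.0]
ft_force: [-0.5, -0.9, -0.1]
grip_width: 0.423
```

```bash
python3 wheel.py w19 .046 1|grep -E "rims|fit";  python3 - <<'E'
from h import *
p,d,W=shot('wrist');P=cloud('wrist',d,W);b,g,r=[p[...,k].astype(int) for k in range(3)]
m=(r>g+60)&(g>b+15)&box(P,.45,.56,-.05,.1,.035,.05);print("orange",m.sum(),rect(P[m][:,:2]) if m.sum()>4 else 0,P[m].mean(0))
m=(g>r+40)&(g>b+10)&box(P,.45,.56,-.05,.1,.035,.05);print("green",m.sum(),P[m].mean(0))
m=box(P,.45,.75,-.1,.14,.034,.0405);print(rect(trim(P[m][:,:2],.2)))
m=box(P,.45,.56,-.05,.1,.0415,.05);print("proud",m.sum(),rect(P[m][:,:2]),P[m].mean(0))
s=cv2.imread('pics/w19.png');sd=shot('side')[0]
cv2.imwrite('pics/v19.png',np.hstack([cv2.resize(s,(430,322)),cv2.resize(sd[110:270,210:394],(370,322))]))
E
```

```text
rims 2567 ((616.7608642578125, 20.95109748840332), 86.02680969238281) 0.08580607025404635
fit [0.6177 0.0206] 3.2654455380886125 0.001639727715516459
orange 46 (array([468.4,  30.4]), array([13.7,  4.2]), 0.1) [0.46850838 0.03026043 0.04470601]
green 15 [0.47153994 0.06376298 0.03936478]
(array([574.3,  25.7]), array([178.5, 265.4]), 84.4)
proud 82 (array([494.6,   8.3]), array([109.9,  96.9]), 64.2) [0.49147231 0.0301644  0.04573622]
```

View pics/v19.png

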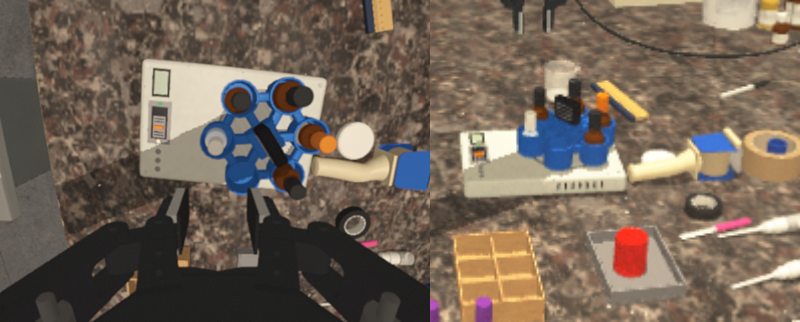

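View 19: five bottles are upright, one to a cup, the carton is empty and the cap is in the tray. Now the switch: orange ridge at (0.4685, 0.0303).

>>> servo_tool:
  motion:
    - [0,-0.04,0.004,0,0,0,0]
    - [0,-0.088,0.009,0.01,0,0,0]
    - [0,-0.088,0.009,0.06,0,0,0]
    - [0,-0.088,0.009,0.11,0,0,0]
    - [0,-0.088,0.009,0.16,0,0,0]
    - [0,-0.088,0.009,0.195,0,0,0]
    - [0,-0.088,0.009,0.21,0,0,0]
    - [0,-0.088,0.009,0.217,0,0,0]
    - [0,-0.088,0.009,0.219,0,0,0]
    - [0,-0.088,0.009,0.219,0,0,0]

```text
clock: 49.85
position: [0.4689, 0.0072, 0.0448]
ee_rot: [1.0, -0.0, 0.001, 0.0]
ft_force: [0.2, -0.3, 0.7]
grip_width: -0.001
```

```bash
python3 - <<'E'
from h import *
for k in range(2): 
    o=monitor.get_obs();print(np.round(o["position"],4),np.round(o["ft_force"],1),o["grip_width"])
    p,d,W=shot('wrist','w20')
P=cloud('wrist',d,W)
m=box(P,.43,.51,-.04,.08,.043,.07);print(m.sum())
E
```

```text
[0.4689 0.0072 0.0448] [ 0.2 -0.3  0.7] -0.0011760943180452097
[0.4688 0.0071 0.0448] [-0.2 -1.  -0.4] -0.000368820765107446
1213
```

>>> servo_tool:
  motion:
    - [0,0,0,0.0035,0,0,0]
    - [0,0,0,0.0035,0,0,0]
    - [0,0,-0.004,0.0035,0,0,0]
    - [0,0.001,-0.008,0.0035,0,0,0]
    - [0,0.001,-0.011,0.0035,0,0,0]
    - [0,0.001,-0.014,0.0035,0,0,0]
    - [0,0.001,-0.014,0.0035,0,0,0]

```text
clock: 50.82
position: [0.4693, 0.0218, 0.0406]
ee_rot: [1.0, 0.0, 0.0, -0.0]
ft_force: [0.9, -0.3, 0.8]
grip_width: -0.001
```

>>> servo_tool:
  motion:
    - [0,0,-0.003,0,0,0,0]
    - [0,0.0005,-0.005,0,0,0,0]
    - [0,0.0005,-0.005,0,0,0,0]

```text
clock: 51.2
position: [0.4696, 0.0267, 0.0405]
ee_rot: [1.0, 0.0, -0.0, -0.0]
ft_force: [-0.4, -0.3, 0.3]
grip_width: 0.002
```

```bash
python3 - <<'E'
from h import *
p,d,W=shot('wrist','w21');sc=shot('scene')[0]
P,dd,WW=None,None,None
sd,d2,W2=shot('side');
for n in('scene','side'):
    p1,d1,W1=shot(n);Q=cloud(n,d1,W1);b,g,r=[p1[...,k].astype(int) for k in range(3)]
    m=(r>g+50)&(g>b+10)&box(Q,.44,.51,-.02,.09,.036,.055);print(n,m.sum(),Q[m].mean(0) if m.sum() else 0)
cv2.imwrite('pics/v21.png',np.hstack([cv2.resize(p,(400,300)),cv2.resize(sd[150:230,215:321],(398,300))]))
E
```

```text
scene 4 [0.46657565 0.04316481 0.04291901]
side 0 0
```

View pics/v21.png

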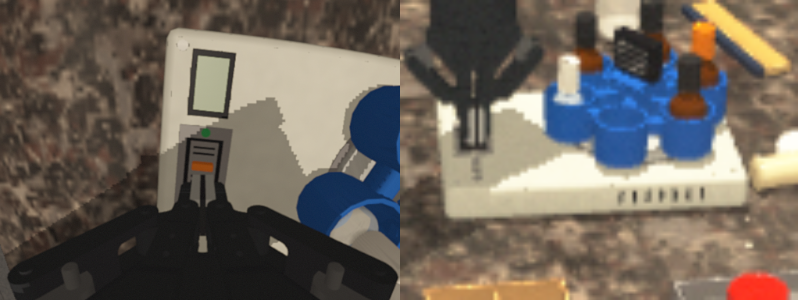

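View 21: the ridge at (203,167) now sits ahead of the fingers. Retract and measure it.

>>> servo_tool:
  motion:
    - [0,0,0.006,0,0,0,0]
    - [0,0,0.012,-0.01,0,0,0]
    - [0,0,0.02,-0.06,0,0,0]
    - [0,0,0.03,-0.12,0,0,0]
    - [0,0,0.03,-0.18,0,0,0]
    - [0,0.03,0.03,-0.22,0,0,0]
    - [0,0.05,0.03,-0.22,0,0,0]
    - [0,0.05,0.03,-0.22,0,0,0]
    - [0,0.05,0.03,-0.22,0,0,0]

```text
clock: 52.58
position: [0.519, -0.0033, 0.2604]
ee_rot: [1.0, 0.001, -0.0, -0.0]
ft_force: [-0.4, 0.4, -1.2]
grip_width: -0.003
```

```bash
python3 wheel.py w22 .046 1|grep -E "rims|fit";  python3 - <<'E'
from h import *
p,d,W=shot('wrist','w22');P=cloud('wrist',d,W);b,g,r=[p[...,k].astype(int) for k in range(3)]
m=(r>g+60)&(g>b+15)&box(P,.44,.5,-.05,.1,.035,.05);print("orange",m.sum(),rect(P[m][:,:2]) if m.sum()>4 else 0,P[m].mean(0))
m=(g>r+40)&(g>b+10)&box(P,.45,.56,-.05,.1,.035,.05);print("green",m.sum(),P[m].mean(0))
sd,d2,W2=shot('side');Q=cloud('side',d2,W2);np.savez('fin.npz',P=Q,p=sd)
sc=shot('scene')[0]
cv2.imwrite('pics/v22.png',np.hstack([cv2.resize(p,(400,300)),cv2.resize(sd[80:330,180:410],(276,300))]))
E
```

```text
rims 2804 ((617.0299682617188, 20.61034393310547), 86.06380462646484) 0.08570136709052106
fit [0.6174 0.0206] 3.30066633466856 0.0016265071820532253
orange 45 (array([469.6,  42.1]), array([ 4.6, 12.4]), 82.8) [0.46968043 0.04205706 0.04477505]
green 18 [0.47158641 0.06375581 0.03922668]
```

View pics/v22.png

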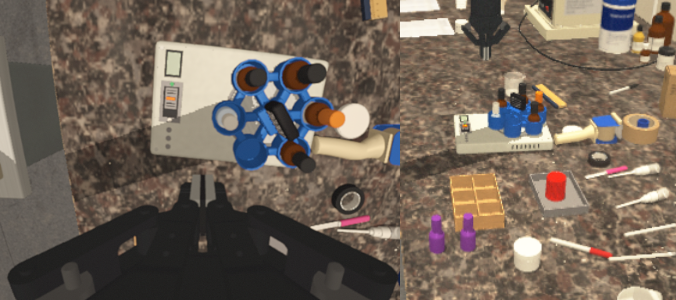

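View 22: the ridge moved from y 0.0303 to 0.0421, the full 12 mm along the agitator's axis. The wheel is still home, five bottles are upright, and the cap is in the tray. The look-alikes and clutter haven't moved.

```bash
python3 -c "
from h import *
print(ticket.hand_in())"
```

```text
the job is handed in; nothing more can be done
None
```

The agitator is ready for its timed run, and I handed the job in at about 53 s on the robot's clock.

I did the steps in the order asked:
- **Cap:** I pulled the red cap off and stood it in the grey tray.
- **Wheel:** I fitted the wheel on the spindle, pressed down until it met the drive plate, and let go.
- **Bottles:** All five were present, and each stands upright in its own cup. The cup at about 244° is empty.
- **Switch:** I pushed the ridge across only after the last bottle was in, then backed the arm away.

**Last checks:**
- The wheel rims are at 86 mm, the height for fully home, and the wheel's centre agrees with the spindle axis to about 1 mm.
- The ridge moved from y = 30.3 to 42.1 mm, which is the full 12 mm of travel.
- The final pictures show all five bottles upright, the carton empty, the cap upright in the tray, and no sign that anything else moved.

**Things to note:**
- Setting the white bottle down gave a brief contact of about 33 N up and 15 N sideways at the wrist, below the limits.
- The wheel and spindle turned a few degrees while I loaded the bottles.
- Two of my automatic fits failed, the carton outline throughout and one wheel fit. I didn't use either for a move.

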